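# Add a sample dish to the leaning rack by feel and lay the keeper on it

### The job

Take the covered sample dish from the table and add it to the pile in the leaning rack, lying flat on the topmost dish and against the wires; nobody has counted the dishes in there, so feel for the top of the pile and let go only once it sits, without dropping it or pressing hard. Then swing the weighted keeper arm over and lay it gently on the dish so that the pile stays shut on its way to the incubator, and let go. Keep the dish right side up and leave the other things on the bench alone.

Things in the scene. Friction and masses are not known exactly. Their poses are not given: they have to be found in the camera images.
- sample_dish: the sample dish: covered round plastic dish, whitish clear, rim 58 mm across where it is gripped (62 mm over the lid's edge), 12 mm high, 30 to 65 g, alone and flat on the table left of the magnetic stirrer. Origin: centre of its underside, z up through the lid. Pick it up across its diameter; keep the fingertips above its underside
- dish_rack: the rack: grey steel foot plate 162 x 84 x 10 mm that stands fast on the table, carrying a wire trough which leans 30 degrees from the vertical, mouth to the right, away from the stirrer. Origin: underside of the foot plate, 7 mm from its middle, z up, -x the side to which the trough leans
- trough_foot (a point): foot of the trough's axis, 36 mm above the table. Its z axis runs up the axis of the pile, 30 degrees from vertical; x is square to that and points to the open upper side, y sideways. A dish in place, against the wires, is centred on this z axis within 1 mm and square to it. A steel collar, 73 mm across, stands round the axis from 0 to 40 mm up; above it only the two wires stand close to the dishes
- trough_mouth (a point): point on the trough's axis 100 mm up from trough_foot, same axes. Two wires 5 mm thick, at x = -28, y = +-20 mm, end here, bent outwards; dishes lean on them by their weight. The pile already in there (same dishes, 12 mm each, on a sprung seat that gives 1 mm per 3 N) has its top 13 to 49 mm below this point: different every time, not told, to be felt
- keeper: keeper: 120 g weighted arm. Origin: its hinge pin (along y), at x = -48, z = 112 mm from trough_foot in that frame; its x axis runs along the arm. At the start it is thrown back, away from the pile, on its stop, 137 degrees from level (level: square to the pile's axis). It turns freely, over the dead point, and then would fall shut. On the dish it lies 0 to 40 degrees below level
- keeper_weight (a point): middle of the keeper's weight: black roll 24 mm thick, 36 mm long (along y), at the arm's end 58 mm from the hinge pin. The roll spins freely on the arm: held by its two flat ends it lets the arm swing without turning the hand. With fingertips no more than 6 mm past its middle they stay clear of the dish
- timer: the square white bench timer, 64 x 64 x 19 mm; bystander, leave it alone
- blue_cap: loose dark blue screw cap, 53 mm across, 25 mm high, lying open side down; bystander, leave it alone
- ph_meter: yellow and grey pocket meter, 177 x 38 x 25 mm, lying flat; bystander, leave it alone

How it is judged:
By the outcome, as a careful person would: the job done as asked, in the order asked, and still so for the second after the job is handed in, with the robot touching nothing.
It also fails if it takes over 72 s, if anything falls off the work surface, if the arm or the gripper's body presses on something with over 40 N, if the wrist force passes 120 N, or if a joint passes its speed limit or range.

### The arm

A 6-joint arm with a two-finger parallel gripper is mounted at the origin on a cart in front of the work surface, level with it; the furniture and walls round the work are solid. World frame = base frame: x ahead of the robot, y to its left, z up, the work surface at z = 0. Lengths are in m, angles in rad, forces in N, time in s.
With the tool pointing down it reaches from about 0.35 to 0.775 m from the base axis. Payload 7.3 kg.
Tool frame: the origin (TCP) lies midway between the tips of the shut fingers; the grasp point (between the pads) lies 19 mm behind it; z points along the fingers, y is the line along which they close (so a half turn about z gives the same grasp; the last joint's range is limited). The gripper opens to 92 mm and grips with 3 to 60 N. Pads are 19 mm wide; open, the fingers measure 130 mm over their backs; the gripper's body (75 mm by 190 mm) begins 47 mm behind the grasp point.
Start: joints at [-1.312, 0.342, 1.524, -0, 1.275, -0.146], TCP at [0.207, -0.483, 0.227] pointing down, gripper open.
Joint ranges: [-2.53, 2.53], [-0.77, 2.02], [0.04, 2.7], [-1, 4.14], [0.28, 2.66], [-3.11, 3.11]. Speed limits (rad/s): [2.57, 2.57, 3.14, 3.14, 3.14, 3.14].

### API

Orientations are given as a unit quaternion [w, x, y, z].
In Python, from workcell import r gives the robot as it stands.
- The arm moves only by the tool step_arm, never from a script. Its argument "series" is a list of rows, each a list of 7 numbers: the shift along the tool's x, y, z each as a share of 800 mm, from -1 to 1, then the turn, a rotation vector about the tool's x, y, z each as a share of pi/4 rad, from -1 to 1, then the gripper's target within -1 to 1 (fully open at 1, half-way at 0, shut at -1). In form: [[dx, dy, dz, ax, ay, az, claw], ...]. A call has 1 to 12 rows; each row shifts and turns the commanded pose from where the row before left it, along the tool's axes as they then stand; what a row does not reach is not made up. A row lasts 1/8 s, in which the tool goes at most 62.5 mm and 10.7 degrees, less where a joint would pass 70% of its speed; a pose out of reach is approached as far as the arm can. A call with a number of a shift or a turn outside -1 to 1 is refused whole. A call with a gripper value outside its range is refused whole. The fingers move at their own pace and stop on an object; "newtons" is the grip in N (left out, the last holds). Time passes only in rows, so rows that do not move let the fingers close. It gives the time, the measured TCP pose, the force, the opening and the grip force at its end, in the units of the state.
- r.observe(): the state, without advancing time (a new reading comes with each control period).
- r.get_image(name): name is "scene" or "top" or "wrist"; returns the picture (384x512x3 uint8, red, green, blue); there is no depth.
- r.calibration(name): a dict with "mtx" (3x3 intrinsics, pixels), "xyz" and "orientation" of the camera in the world. Camera axes: x right, y down, z forward; pixel columns grow to the right and rows downward; lengths in m; the calibration is good to about 2 mm. The wrist camera is an equidistant fisheye: a pixel r from the principal point sees the ray r / f radians off the axis. A picture is of the moment at which its call begins: read the wrist's pose just before it. calibration takes no time and is no camera call; for the wrist camera it gives the pose at the moment of the call.
- r.sign_off(): hands the job in; it is judged then, once.
Trained networks look in the newest picture that a camera, given by its name, has taken for a name from the list of things; names that differ only in an ending like _2 or _b are one class to them, and where a whole thing is asked for, a point or a joint stands for the part that bears it (a point fixed in the world has none). Each returns a list of dicts, best first, with "confidence" (0 to 1); they miss things now and then, are a little off and sometimes report something else, mostly with a low value. They report only what shows in the picture. A call takes as long as a camera call.
- r.search_frame(label, camera): "at" ([column, row] in pixels, amid what is visible of it).
The state is a dict: "clock": time; "q": joint angles; "joint_vel": joint speeds; "effort": joint torques, N m; "ee_pos": TCP position; "tool_rot": TCP orientation; "ft_force": force on the tool from outside, world axes, zero at the start; "wrist_torque": the same for the moment, N m; "width": finger opening in m; "finger_force": force on a finger pad.
Only numpy, scipy, OpenCV 4.12 (cv2) and the standard library are available. Lean on these libraries where they do the work, as an engineer would, in place of code of your own. Each camera call takes 0.05 s, during which the arm holds its last target. There are 200 camera calls.

## Working session

There is one attempt and no reset: what is moved stays moved. The work goes in short steps, Python scripts to look and compute and a tool call to move; the robot and the scene stay as the last step left them, time stands still between calls to the robot, and variables do not carry over. Pictures are saved under pics/ and viewed, at most 12 in all, crops included, and the job is handed in when it is done.

Besides the shell and the picture viewer there is one more tool, called after "Emit:" as name([rows], argument=value, ...), one row to a line, values as JSON. step_arm: Moves the arm, as the interface text tells. Its arguments: {"type":"object","properties":{"series":{"type":"array"},"newtons":{"type":"number"}},"required":["series"]}

```bash
mkdir -p pics; ls
cat > h.py <<'E'
from workcell import r
import numpy as np, cv2
from scipy.spatial.transform import Rotation as R
def rot(q): return R.from_quat([q[1],q[2],q[3],q[0]])
def ray(cal,uv,fish=False):
    K=np.array(cal["mtx"]);x=(uv[0]-K[0,2])/K[0,0];y=(uv[1]-K[1,2])/K[1,1]
    if fish:
        t=np.hypot(x,y); d=np.array([x/t*np.sin(t),y/t*np.sin(t),np.cos(t)]) if t>1e-9 else np.array([0,0,1.])
    else: d=np.array([x,y,1.]);d/=np.linalg.norm(d)
    return np.array(cal["xyz"]),rot(cal["orientation"]).apply(d)
def onz(cal,uv,z,fish=False):
    o,d=ray(cal,uv,fish); return o+d*(z-o[2])/d[2]
def proj(cal,p,fish=False):
    K=np.array(cal["mtx"]);c=rot(cal["orientation"]).inv().apply(np.array(p)-np.array(cal["xyz"]))
    if fish:
        s=np.hypot(c[0],c[1]);t=np.arctan2(s,c[2]);x,y=c[0]/s*t,c[1]/s*t
    else: x,y=c[0]/c[2],c[1]/c[2]
    return np.array([K[0,0]*x+K[0,2],K[1,1]*y+K[1,2]])
def tri(a,b):
    (o1,d1),(o2,d2)=a,b
    A=np.stack([d1,-d2],1);s=np.linalg.lstsq(A,o2-o1,rcond=None)[0]
    p,q=o1+s[0]*d1,o2+s[1]*d2
    return (p+q)/2,np.linalg.norm(p-q)
E
python3 - <<'E'
from h import *
s=r.observe();print(s)
for c in ["scene","top"]:
    im=r.get_image(c);cv2.imwrite(f"pics/{c}0.png",im[:,:,::-1]);print(c,r.calibration(c))
    for n in ["sample_dish","dish_rack","keeper","keeper_weight","timer","blue_cap","ph_meter"]:
        print(n,[(np.round(d["at"],1).tolist(),round(d["confidence"],2)) for d in r.search_frame(n,c)][:3])
E
```

```text
pics
{'clock': 0.0, 'q': array([-1.31199106e+00,  3.42729301e-01,  1.52503327e+00, -2.34254541e-05,
        1.27538176e+00, -1.45997569e-01]), 'joint_vel': array([-0.00108592, -0.00054413,  0.00064799, -0.0012018 ,  0.00018248,
        0.00116061]), 'effort': array([-2.71309573e-04, -4.31241453e+01, -2.44221890e+01,  7.17856502e-02,
        5.59134583e-02, -1.18018629e-04]), 'ee_pos': array([ 0.20667343, -0.48216163,  0.22603587]), 'tool_rot': array([-7.73971070e-04,  9.79585682e-01,  2.01025594e-01, -5.49218457e-05]), 'ft_force': array([-1.52217939e+00, -1.10955779e-03, -1.26513891e+00]), 'wrist_torque': array([-0.03660283, -0.00037982,  0.02133327]), 'finger_force': 0.0, 'width': 0.0918065015558816}
scene {'mtx': array([[404.33507912,   0.        , 250.87676501],
       [  0.        , 404.33507912, 193.2521446 ],
       [  0.        ,   0.        ,   1.        ]]), 'xyz': array([-0.32995906,  0.44072471,  0.60308556]), 'orientation': array([ 0.26078302, -0.44524234,  0.73038328, -0.44753966])}
sample_dish [([194.5, 252.2], 0.87), ([360.9, 180.7], 0.55), ([218.2, 216.4], 0.19)]
dish_rack []
keeper [([363.5, 178.5], 0.75)]
keeper_weight [([361.5, 181.4], 0.62)]
timer [([154.8, 236.7], 0.84), ([216.0, 215.8], 0.27)]
blue_cap [([215.0, 214.5], 0.43)]
ph_meter [([207.2, 269.9], 0.97), ([352.6, 181.1], 0.44)]
top {'mtx': array([[472.8874393 ,   0.        , 252.28004667],
       [  0.        , 472.8874393 , 195.31622813],
       [  0.        ,   0.        ,   1.        ]]), 'xyz': array([0.38957027, 0.00225238, 1.13113041]), 'orientation': array([ 0.02382987, -0.70247432,  0.71034106, -0.03711539])}
sample_dish [([172.5, 213.0], 0.75)]
dish_rack [([349.7, 216.5], 0.74), ([222.9, 156.1], 0.52)]
keeper [([396.9, 214.9], 0.82)]
keeper_weight [([396.5, 216.1], 0.68)]
timer [([144.7, 162.0], 0.69)]
blue_cap [([224.3, 154.9], 0.71)]
ph_meter [([176.4, 248.3], 0.79)]
```

Run:
```python
from h import *
a=cv2.imread("pics/scene0.png");b=cv2.imread("pics/top0.png")
cv2.imwrite("pics/ab.png",cv2.resize(np.hstack([a[120:320,110:430]]),None,fx=2.4,fy=2.4))
cv2.imwrite("pics/t.png",cv2.resize(b[100:300,120:440],None,fx=2.4,fy=2.4))
S=r.calibration("scene");T=r.calibration("top")
print(onz(T,[172.5,213],.008),onz(S,[194.5,252.2],.008))
print(tri(ray(T,[396.5,216.1]),ray(S,[361.5,181.4])),onz(T,[349.7,216.5],.01))
```

```text
[0.44643996 0.17009585 0.008     ] [0.45399342 0.17198384 0.008     ]
(array([ 0.43067752, -0.32930987,  0.10693931]), np.float64(0.004504294091289739)) [ 0.43336641 -0.25068161  0.01      ]
```

View pics/ab.png

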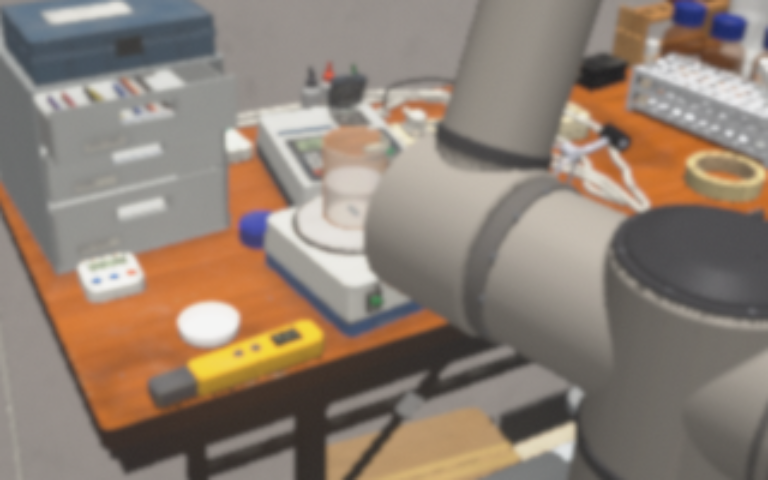

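View pics/t.png

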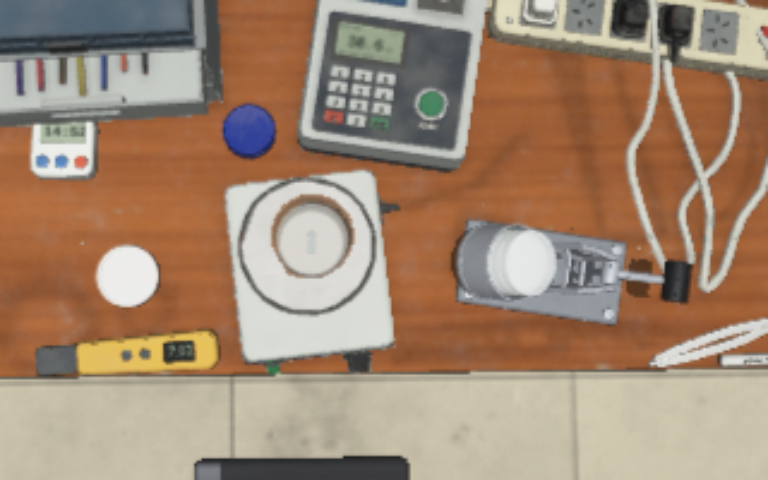

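The images show the dish at top px (173,215), stirrer between it and the rack (top px ~(345,214)), the trough leaning to image right (-y) and the keeper roll thrown back at px (402,217). Next is the wrist camera view.

Run:
```python
from h import *
s=r.observe();c=r.calibration("wrist");im=r.get_image("wrist");cv2.imwrite("pics/w0.png",im[:,:,::-1])
print(c,s["ee_pos"])
t=rot(s["tool_rot"]);print(t.inv().apply(c["xyz"]-s["ee_pos"]),(t.inv()*rot(c["orientation"])).as_matrix().round(3))
for n in ["sample_dish","dish_rack","keeper","keeper_weight"]:
    print(n,[(np.round(d["at"],1).tolist(),round(d["confidence"],2)) for d in r.search_frame(n,"wrist")][:3])
```

```text
{'mtx': array([[297.31863964,   0.        , 253.03903639],
       [  0.        , 297.31863964, 195.07675584],
       [  0.        ,   0.        ,   1.        ]]), 'xyz': array([ 0.2720163 , -0.45511958,  0.38390096]), 'orientation': array([ 0.10982842,  0.82760852, -0.54572844, -0.07198842])} [ 0.2067934  -0.4825703   0.22675216]
[ 0.07075966  0.00046905 -0.15715013] [[ 0.    -0.966 -0.26 ]
 [ 1.     0.     0.001]
 [-0.001 -0.26   0.966]]
sample_dish []
dish_rack []
keeper []
keeper_weight []
```

View pics/w0.png

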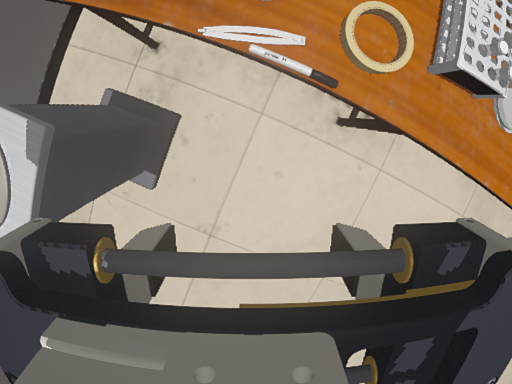

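The rack is not in this view. I'll move the hand so it is.

Emit:
step_arm([
  [0.055, -0.029, -0.011, 0, 0, 0, 1],
  [0.055, -0.029, -0.011, 0, 0, 0, 1],
  [0.055, -0.029, -0.011, 0, 0, 0, 1],
  [0.055, -0.029, -0.011, 0, 0, 0, 1],
  [0.055, -0.029, -0.011, 0, 0, 0, 1],
  [0, 0, 0, 0, 0, 0, 1],
  [0, 0, 0, 0, 0, 0, 1],
])

```text
clock: 1.92
ee_pos: [0.3631, -0.2896, 0.2706]
tool_rot: [0.0, 0.98, 0.201, -0.0]
ft_force: [0.6, 0.4, 0.5]
width: 0.0915
finger_force: 0.0
```

Run:
```python
from h import *
s=r.observe();c=r.calibration("wrist");im=r.get_image("wrist");cv2.imwrite("pics/w1.png",im[:,:,::-1])
print(s["q"],s["ee_pos"],s["tool_rot"],s["clock"]); print(c["xyz"].tolist(),c["orientation"].tolist())
for n in ["sample_dish","dish_rack","keeper","keeper_weight"]:
    print(n,[(np.round(d["at"],1).tolist(),round(d["confidence"],2)) for d in r.search_frame(n,"wrist")][:3])
cv2.imwrite("pics/w1b.png",cv2.resize(im[:,:,::-1],(768,576),interpolation=cv2.INTER_CUBIC))
```

```text
[-8.38065992e-01  1.96207447e-01  1.60144202e+00 -5.75216764e-04
  1.34380827e+00  3.27396516e-01] [ 0.36311209 -0.2895761   0.27062122] [ 1.99885158e-04  9.79520193e-01  2.01345743e-01 -2.07673663e-04] 1.925
[0.42836860260286713, -0.2620048184322308, 0.4277377457697949] [0.11009342091103756, 0.8277516615246223, -0.5454540027830841, -0.0720177503345083]
sample_dish [([23.3, 36.8], 0.94)]
dish_rack [([246.9, 103.7], 0.76)]
keeper [([311.2, 137.9], 0.78)]
keeper_weight [([307.7, 133.0], 0.63)]
```

View pics/w1b.png

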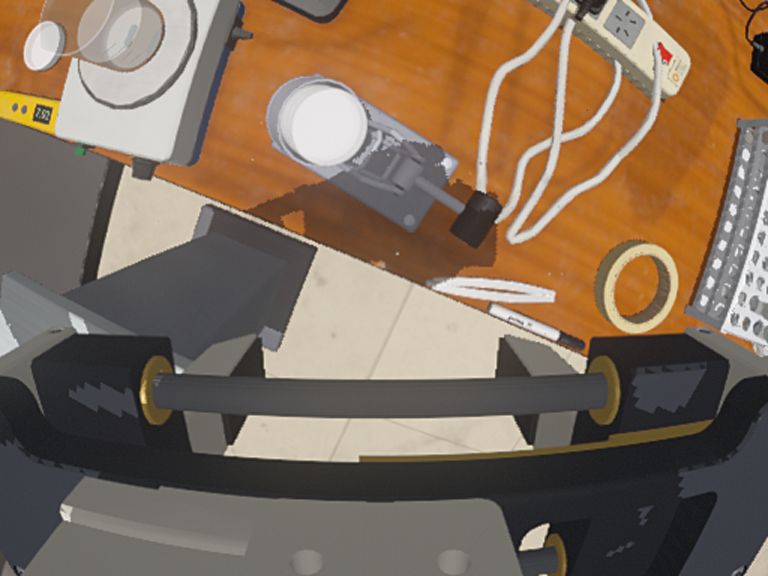

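The wrist view shows the rack: pile lid at ~(215,82) px, roll at ~(317,146). I'll zoom in on both views for precise features.

Run:
```python
from h import *
w=cv2.imread("pics/w1.png")[40:170,165:345]; t=cv2.imread("pics/top0.png")[180:245,300:420]
a=cv2.resize(w,None,fx=4.2,fy=4.2,interpolation=cv2.INTER_CUBIC)
cv2.imwrite("pics/z1.png",a)
cv2.imwrite("pics/z2.png",cv2.resize(t,None,fx=6.5,fy=6.5,interpolation=cv2.INTER_CUBIC))
```

```text
(no output)
```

View pics/z1.png

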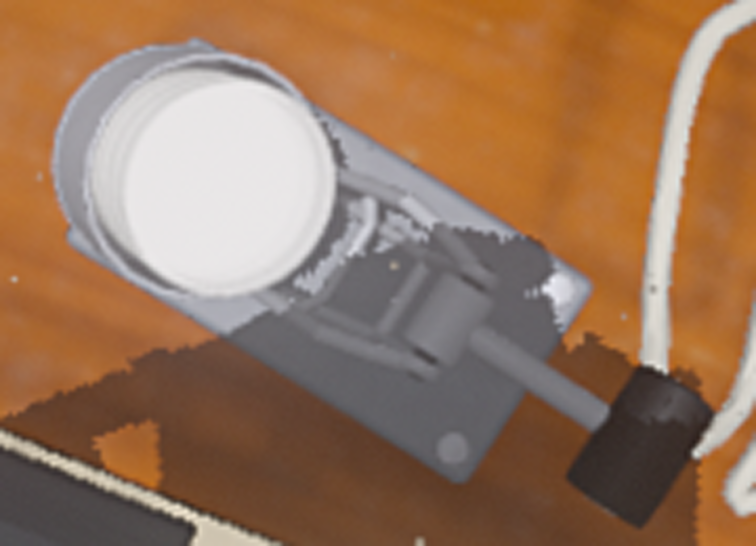

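View pics/z2.png

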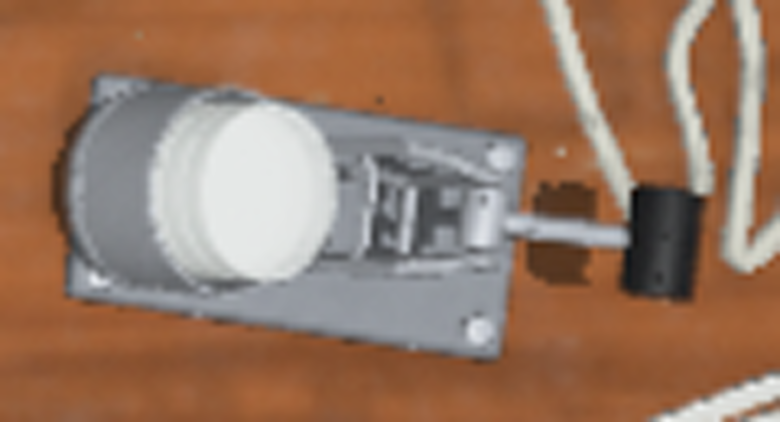

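```bash
cat > fit.py <<'E'
from h import *
from scipy.optimize import least_squares
T=r.calibration("top");W=dict(mtx=r.calibration("wrist")["mtx"],xyz=[0.42836860,-0.2620048,0.4277377],orientation=[0.11009342,0.82775166,-0.545454,-0.07201775])
def frame(p):  # foot x,y,yaw: yaw = world angle of horizontal lean direction
    h=np.array([np.cos(p[2]),np.sin(p[2]),0]);v=np.array([0,0,1.])
    z=.5*h+.75**.5*v;x=-.75**.5*h+.5*v;y=np.cross(z,x)
    return np.array([p[0],p[1],.036]),np.stack([x,y,z],1)
a=np.deg2rad(137)
roll=np.array([-.048+.058*np.cos(a),0,.112+.058*np.sin(a)])
E
python3 - <<'E'
from fit import *
zw=lambda X,Y:np.array([(X+.5)/4.2-.5+165,(Y+.5)/4.2-.5+40]); zt=lambda X,Y:np.array([(X+.5)/6.5-.5+300,(Y+.5)/6.5-.5+180])
ow,lw=zw(640,445),zw(230,185); ot,lt=zt(663,242),zt(268,191)
c=[onz(T,zt(*q),.01)[:2] for q in [(98,76),(525,138),(500,357),(68,296)]]
print("plate top",np.round(c,4).tolist(),[np.linalg.norm(c[i]-c[(i+1)%4]).round(4) for i in range(4)])
d=c[1]-c[0]+c[2]-c[3];print("yaw plate",np.arctan2(d[1],d[0]),"mid",np.mean(c,0))
cw=[onz(W,zw(*q),.01,True)[:2] for q in [(592,288),(462,482)]];print("wrist corners",cw,np.linalg.norm(cw[0]-cw[1]))
e=cw[0]-cw[1];print("yaw wrist",np.arctan2(e[1],e[0])-np.pi/2)
print("roll tri",tri(ray(W,ow,True),ray(T,ot)),"lid tri",tri(ray(W,lw,True),ray(T,lt)))
def res(p,use):
    f,M=frame(p);R_=f+M@roll;L=f+M@[0,0,p[3]];o=[]
    if 'w' in use:o+=[proj(W,R_,True)-ow,proj(W,L,True)-lw]
    if 't' in use:o+=[proj(T,R_)-ot,proj(T,L)-lt]
    return np.concatenate(o)
for u in ['w','t','wt']:
    s=least_squares(res,[.43,-.2,-1.6,.07],args=(u,),x_scale=[.01,.01,.1,.01]);print(u,s.x.round(4),s.fun.round(2))
E
```

```text
plate top [[0.4945, -0.1685], [0.47, -0.3253], [0.3899, -0.3133], [0.414, -0.1556]] [np.float64(0.1587), np.float64(0.081), np.float64(0.1595), np.float64(0.0816)]
yaw plate -1.7239604930487096 mid [ 0.44211719 -0.24067261]
wrist corners [array([ 0.46958336, -0.32474041]), array([ 0.39163644, -0.31139789])] 0.07908062570159549
yaw wrist -1.740327684759357
roll tri (array([ 0.4273374 , -0.33195666,  0.13650346]), np.float64(0.0017163175956464408)) lid tri (array([ 0.44774271, -0.21291013,  0.09235961]), np.float64(0.0014792138977753873))
w [ 0.4537 -0.1831 -1.7375  0.0588] [-0. -0. -0.  0.]
t [ 0.4521 -0.1851 -1.7337  0.0586] [-0.  0.  0.  0.]
wt [ 0.4533 -0.1834 -1.7362  0.0597] [ 0.13  0.26  0.32  0.47 -0.86 -0.39 -0.5  -0.51]
```

Fit is consistent across cameras: trough foot (0.4535,-0.1833), yaw -1.735, pile top ≈59 mm up. Now over to the dish.

Emit:
step_arm([
  [0, 0, -0.07, 0, 0, 0, 1],
  [0.0255, -0.0435, 0, 0, 0, 0, 1],
  [0.0255, -0.0435, 0, 0, 0, 0, 1],
  [0.0255, -0.0435, 0, 0, 0, 0, 1],
  [0.0255, -0.0435, 0, 0, 0, 0, 1],
  [0.0255, -0.0435, 0, 0, 0, 0, 1],
  [0.0255, -0.0435, 0, 0, 0, 0, 1],
  [0.0255, -0.0435, 0, 0, 0, 0, 1],
  [0.0255, -0.0435, 0, 0, 0, 0, 1],
  [0.0255, -0.0435, 0, 0, 0, 0, 1],
  [0.0255, -0.0435, 0, 0, 0, 0, 1],
  [0, 0, 0, 0, 0, -0.2, 0.65],
])

```text
clock: 3.68
ee_pos: [0.4139, 0.1125, 0.3264]
tool_rot: [-0.0, 0.96, 0.28, -0.0]
ft_force: [-0.2, -0.0, -0.5]
width: 0.0863
finger_force: 0.0
```

Emit:
step_arm([
  [0, 0, 0.04, 0, 0, -0.2, 0.65],
  [0, 0, 0.05, 0, 0, -0.2, 0.65],
  [0, 0, 0.05, 0, 0, -0.2, 0.65],
  [0, 0, 0.05, 0, 0, 0, 0.65],
  [0, 0, 0, 0, 0, 0, 0.65],
  [0, 0, 0, 0, 0, 0, 0.65],
])

```text
clock: 4.42
ee_pos: [0.4148, 0.1107, 0.176]
tool_rot: [0.0, 0.87, 0.494, 0.001]
ft_force: [0.5, 0.3, 0.6]
width: 0.0758
finger_force: 0.0
```

Run:
```python
from h import *
s=r.observe();c=r.calibration("wrist");im=r.get_image("wrist");cv2.imwrite("pics/w2.png",im[:,:,::-1])
print(s["q"],s["ee_pos"],s["tool_rot"],s["clock"],s["width"],s["ft_force"])
d=r.search_frame("sample_dish","wrist");print(d[:2])
uv=np.array(d[0]["at"]);M=rot(s["tool_rot"])
g=cv2.cvtColor(im,cv2.COLOR_RGB2HSV);m=((g[...,1]<60)&(g[...,2]>170)).astype(np.uint8)
n,l,st,ce=cv2.connectedComponentsWithStats(m);k=l[int(uv[1]),int(uv[0])];print(st[k],ce[k])
for z,q in ((.010,uv),(.010,ce[k])):
    p=onz(c,q,z,True);print(p,"tool delta",M.inv().apply(np.array([p[0],p[1],.004])-s["ee_pos"]))
```

```text
[ 8.18724646e-02  2.21009650e-01  1.84952119e+00 -9.74648117e-05
  1.06922759e+00  6.20420563e-01] [0.41478526 0.11066507 0.17599205] [4.24641851e-04 8.69726596e-01 4.93532982e-01 8.14004187e-04] 4.425 0.07580128922510437 [0.53112392 0.28918951 0.56683835]
[{'at': [192.9, 161.1], 'confidence': 0.62}, {'at': [245.0, 121.1], 'confidence': 0.57}]
[     0      0    512    384 168484] [256.53256689 196.37605351]
[0.37004191 0.16345008 0.01      ] tool delta [ 0.02219676 -0.06574716  0.17191307]
[0.40994783 0.09227    0.01      ] tool delta [-0.01844408  0.00501586  0.17198169]
```

View pics/w2.png

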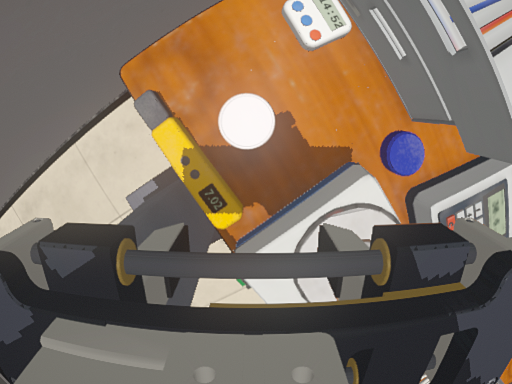

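The dish is at px (246,121); the network's first hit at (193,161) is really the pH meter. The meter and stirrer flank the dish, at lower left and lower right in the image.

Run:
```python
from h import *
s=r.observe();c=r.calibration("wrist");im=cv2.imread("pics/w2.png");M=rot(s["tool_rot"])
m=(im.min(2)>200).astype(np.uint8)
n,l,st,ce=cv2.connectedComponentsWithStats(m);k=l[121,246];print(st[k],ce[k])
f=lambda q,z:M.inv().apply(onz(c,q,z,True)-s["ee_pos"])
x,y,w,h=st[k][:4]
print([f(q,.011)*1000 for q in ([x,ce[k][1]],[x+w-1,ce[k][1]],[ce[k][0],y],[ce[k][0],y+h-1])])
ctr=f(ce[k],.011);print("ctr",ctr,"world",onz(c,ce[k],.011,True))
for n_,q,z in (("meter",[238,212],.025),("meterTL",[158,96],.025),("meter mid",[200,150],.025),("stir",[350,165],.06),("stir low",[240,240],.06)):print(n_,(f(q,z)-ctr)*1000)
```

```text
[ 219   94   56   55 2430] [246.25144033 120.85432099]
[array([ 66.10832645, -35.63101846, 165.3815873 ]), array([ 65.90081135,  23.6189869 , 165.54386045]), array([ 94.97180294,  -6.18709826, 165.51698767]), array([ 36.19889921,  -6.30257183, 165.40556375])]
ctr [ 0.0657777  -0.00622426  0.1654617 ] world [0.4439136  0.17055416 0.011     ]
meter [-97.90378926  -9.14181825 -14.21025745]
meterTL [ 29.55974849 -93.01943986 -14.19957306]
meter mid [-29.69019723 -48.43568502 -14.18918117]
stir [-39.31077606 100.88643261 -48.7976126 ]
stir low [-115.88033154   -5.78110825  -49.23520902]
```

Emit:
step_arm([
  [0.0411, -0.0039, 0, 0, 0, 0, 0.55],
  [0.0411, -0.0039, 0, 0, 0, 0, 0.55],
  [0, 0, 0.05, 0, 0, 0, 0.55],
  [0, 0, 0.05, 0, 0, 0, 0.55],
  [0, 0, 0.04, 0, 0, 0, 0.55],
  [0, 0, 0.025, 0, 0, 0, 0.55],
  [0, 0, 0.02, 0, 0, 0, 0.55],
  [0, 0, 0.015, 0, 0, 0, 0.55],
  [0, 0, 0.01, 0, 0, 0, 0.55],
  [0, 0, 0.005, 0, 0, 0, 0.55],
  [0, 0, 0, 0, 0, 0, 0.55],
  [0, 0, 0, 0, 0, 0, 0.55],
])

```text
clock: 6.02
ee_pos: [0.4424, 0.1707, 0.0031]
tool_rot: [0.0, 0.87, 0.494, 0.0]
ft_force: [-0.8, -0.5, -0.1]
width: 0.0711
finger_force: 0.0
```

Emit:
step_arm([
  [0, 0, 0, 0, 0, 0, 0],
  [0, 0, 0, 0, 0, 0, 0],
  [0, 0, 0, 0, 0, 0, 0],
  [0, 0, 0, 0, 0, 0, 0],
  [0, 0, 0, 0, 0, 0, 0],
  [0, 0, 0, 0, 0, 0, 0],
], newtons=12)

```text
clock: 6.78
ee_pos: [0.4423, 0.1706, 0.0029]
tool_rot: [0.0, 0.87, 0.494, 0.0]
ft_force: [-1.6, -0.5, 4.8]
width: 0.0572
finger_force: 12.0
```

Emit:
step_arm([
  [0, 0, -0.01, 0, 0, 0, 0],
  [0, 0, -0.02, 0, 0, 0, 0],
  [0, 0, -0.04, 0, 0, 0, 0],
  [0, 0, -0.05, 0, 0, 0, 0],
  [0, 0, -0.06, 0, 0, 0, 0],
  [0, 0, -0.06, 0, 0, 0, 0],
  [0, 0, -0.06, 0, 0, 0, 0],
  [0, 0, -0.06, 0, 0, 0, 0],
  [0, 0, -0.04, 0, 0, 0, 0],
  [0, 0, -0.02, 0, 0, 0, 0],
  [0, 0, 0, 0, 0, 0, 0],
])

```text
clock: 8.15
ee_pos: [0.4422, 0.1706, 0.3398]
tool_rot: [0.0, 0.87, 0.494, 0.001]
ft_force: [-0.7, -0.1, -1.2]
width: 0.0574
finger_force: 12.0
```

```bash
cat >> fit.py <<'E'
P=[.4535,-.1833,-1.735]; F,B=frame(P)
RT=R.from_matrix(np.stack([B[:,0],-B[:,1],-B[:,2]],1))
def trpos(s): # tcp in trough frame mm and orientation error
    return (B.T@(s["ee_pos"]-F)*1000).round(2), np.rad2deg((rot(s["tool_rot"]).inv()*RT).as_rotvec()).round(2)
E
python3 - <<'E'
from fit import *
s=r.observe();print(s["ee_pos"],s["width"],s["finger_force"],s["ft_force"])
S=r.calibration("scene");print("beaker rim",tri(ray(T,[250,198]),ray(S,[258,180])))
M=rot(s["tool_rot"])
for p in ([.38,0,.335],[.435,-.29,.335]): print((M.inv().apply(np.array(p)-s["ee_pos"])/.8).round(4))
print("rot share",((M.inv()*RT).as_rotvec()/(np.pi/4)).round(4))
print("axis pt 200mm",F+B@[.005,0,.2])
E
```

```text
[0.44224256 0.17063305 0.33975421] 0.057389515386907064 11.999976485967636 [-0.7455577  -0.12441023 -1.21429669]
beaker rim (array([ 0.46810356, -0.01118592,  0.16156131]), np.float64(0.001254397793169817))
[-0.2231  0.0424  0.0057]
[-0.4992  0.2871  0.0057]
rot share [ 0.1269  0.6573 -0.4639]
axis pt 200mm [ 0.43786116 -0.277683    0.21170508]
```

Emit:
step_arm([
  [-0.0416, 0.0239, 0, 0, 0, 0, 0],
  [-0.0416, 0.0239, 0, 0, 0, 0, 0],
  [-0.0416, 0.0239, 0, 0, 0, 0, 0],
  [-0.0416, 0.0239, 0, 0, 0, 0, 0],
  [-0.0416, 0.0239, 0, 0, 0, 0, 0],
  [-0.0416, 0.0239, 0, 0, 0, 0, 0],
  [-0.0416, 0.0239, 0, 0, 0, 0, 0],
  [-0.0416, 0.0239, 0, 0, 0, 0, 0],
  [-0.0416, 0.0239, 0, 0, 0, 0, 0],
  [-0.0416, 0.0239, 0, 0, 0, 0, 0],
  [-0.0416, 0.0239, 0, 0, 0, 0, 0],
  [-0.0416, 0.0239, 0, 0, 0, 0, 0],
])

```text
clock: 9.65
ee_pos: [0.434, -0.2908, 0.3373]
tool_rot: [-0.001, 0.87, 0.494, -0.0]
ft_force: [0.6, 0.8, 0.1]
width: 0.0575
finger_force: 12.0
```

Emit:
step_arm([
  [0, 0, 0, 0.0254, 0.1315, -0.0928, 0],
  [0, 0, 0, 0.0254, 0.1315, -0.0928, 0],
  [0, 0, 0, 0.0254, 0.1315, -0.0928, 0],
  [0, 0, 0, 0.0254, 0.1315, -0.0928, 0],
  [0, 0, 0, 0.0254, 0.1315, -0.0928, 0],
  [0, 0, 0, 0, 0, 0, 0],
  [0, 0, 0, 0, 0, 0, 0],
  [0, 0, 0, 0, 0, 0, 0],
])

```text
clock: 10.65
ee_pos: [0.4348, -0.2893, 0.3393]
tool_rot: [-0.167, 0.737, 0.625, 0.196]
ft_force: [0.9, 0.1, -0.7]
width: 0.0572
finger_force: 12.0
```

Run:
```python
from fit import *
s=r.observe();print(s["q"],s["ee_pos"],s["ft_force"],s["clock"],trpos(s)); print(((rot(s["tool_rot"]).inv()*RT).as_rotvec()/(np.pi/4)).round(4))
```

```text
[-0.95426019  0.45598873  1.15642531  0.37727529  1.8947709  -0.73529033] [ 0.43478993 -0.28926645  0.33925453] [ 0.85139824  0.10265515 -0.70764973] 10.65 (array([ 58.44,   1.14, 316.43]), array([-0.09,  0.15, -0.03]))
[-0.002   0.0033 -0.0007]
```

Emit:
step_arm([
  [-0.034, 0.0014, 0, 0, 0, 0, 0],
  [-0.034, 0, 0, 0, 0, 0, 0],
  [0, 0, 0.05, 0, 0, 0, 0],
  [0, 0, 0.05, 0, 0, 0, 0],
  [0, 0, 0.05, 0, 0, 0, 0],
  [0, 0, 0.04, 0, 0, 0, 0],
  [0, 0, 0.03, 0, 0, 0, 0],
  [0, 0, 0.02, 0, 0, 0, 0],
  [0, 0, 0.0135, 0, 0, 0, 0],
  [0, 0, 0, 0, 0, 0, 0],
  [0, 0, 0, 0, 0, 0, 0],
])

```text
clock: 12.02
ee_pos: [0.4443, -0.2374, 0.1361]
tool_rot: [-0.167, 0.737, 0.625, 0.196]
ft_force: [0.1, -0.4, -1.1]
width: 0.0578
finger_force: 12.0
```

```bash
cat > st.py <<'E'
from fit import *
s=r.observe();print(s["clock"],*trpos(s),"F_tr",(B.T@s["ft_force"]).round(2),"tau_tr",(B.T@s["wrist_torque"]).round(3),s["width"],s["finger_force"])
E
python3 st.py
python3 - <<'E'
from h import *
S=[]
for c,b in (("wrist",(60,330,120,400)),("top",(170,250,290,420))):
    im=r.get_image(c)[b[0]:b[1],b[2]:b[3],::-1];S.append(cv2.resize(im,(int(560*(b[3]-b[2])/(b[1]-b[0])*.53),297),interpolation=cv2.INTER_CUBIC))
w=max(x.shape[1] for x in S);S=[cv2.copyMakeBorder(x,0,0,0,w-x.shape[1],0) for x in S]
o=np.vstack(S);print(o.shape);cv2.imwrite("pics/c1.png",o)
E
```

```text
12.025 [  2.5    0.22 114.13] [-0.06  0.08 -0.06] F_tr [-0.84 -0.16 -0.77] tau_tr [-0.048  0.311  0.053] 0.05775036474639714 11.999957263469696
(594, 482, 3)
```

View pics/c1.png

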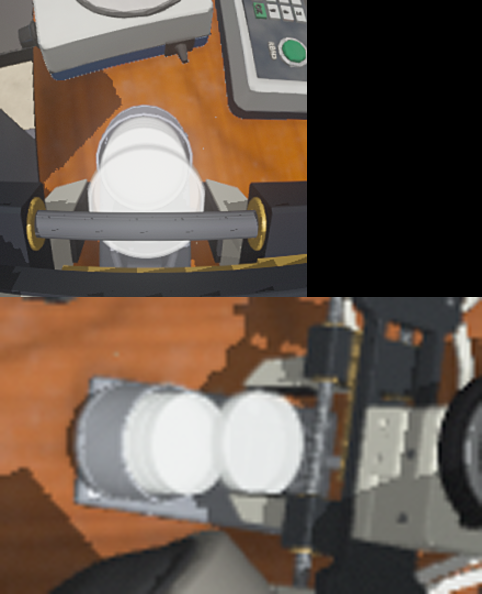

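The held dish hangs above the pile and is coaxial with it (wrist crop: both centred near column 145). I'll descend to feel for the top.

Emit:
step_arm([
  [0.0015, 0, 0.015, 0, 0, 0, 0],
  [0, 0, 0.01, 0, 0, 0, 0],
  [0, 0, 0.007, 0, 0, 0, 0],
  [0, 0, 0.005, 0, 0, 0, 0],
  [0, 0, 0.004, 0, 0, 0, 0],
  [0, 0, 0.003, 0, 0, 0, 0],
  [0, 0, 0.002, 0, 0, 0, 0],
  [0, 0, 0, 0, 0, 0, 0],
  [0, 0, 0, 0, 0, 0, 0],
])

```text
clock: 13.25
ee_pos: [0.4473, -0.2176, 0.1047]
tool_rot: [-0.168, 0.737, 0.625, 0.196]
ft_force: [-0.3, -0.1, -0.8]
width: 0.0577
finger_force: 12.0
```

```bash
python3 st.py
```

```text
13.25 [ 4.19  0.52 76.87] [-0.1   0.05 -0.06] F_tr [-0.54  0.24 -0.63] tau_tr [-0.098  0.351  0.081] 0.057723962241144254 11.999929547309875
```

Emit:
step_arm([
  [0, 0, 0.0025, 0, 0, 0, 0],
  [0, 0, 0.0025, 0, 0, 0, 0],
  [0, 0, 0.0025, 0, 0, 0, 0],
  [0, 0, 0, 0, 0, 0, 0],
])

```text
clock: 13.75
ee_pos: [0.4477, -0.2143, 0.0992]
tool_rot: [-0.168, 0.737, 0.625, 0.196]
ft_force: [0.5, 0.3, -0.4]
width: 0.0576
finger_force: 12.0
```

Emit:
step_arm([
  [0, 0, 0.0015, 0, 0, 0, 0],
  [0, 0, 0.0015, 0, 0, 0, 0],
  [0, 0, 0, 0, 0, 0, 0],
])

```text
clock: 14.12
ee_pos: [0.4479, -0.2132, 0.0972]
tool_rot: [-0.168, 0.737, 0.625, 0.196]
ft_force: [-0.4, 0.5, -0.3]
width: 0.0574
finger_force: 12.0
```

```bash
python3 st.py
```

```text
14.125 [ 4.24  0.64 68.26] [-0.12  0.03 -0.06] F_tr [ 0.23  0.47 -0.5 ] tau_tr [-0.09   0.338  0.087] 0.05742106537351035 11.99995905160904
```

Emit:
step_arm([
  [0, 0.0007, 0.0015, 0, 0, 0, 0],
  [0, 0, 0.0015, 0, 0, 0, 0],
  [0, 0, 0, 0, 0, 0, 0],
])

```text
clock: 14.5
ee_pos: [0.4486, -0.2121, 0.0951]
tool_rot: [-0.168, 0.737, 0.625, 0.196]
ft_force: [-0.5, -0.7, -0.8]
width: 0.0577
finger_force: 12.0
```

Emit:
step_arm([
  [0, 0, 0.0012, 0, 0, 0, 0],
  [0, 0, 0, 0, 0, 0, 0],
])

```text
clock: 14.75
ee_pos: [0.4488, -0.2117, 0.0943]
tool_rot: [-0.168, 0.737, 0.625, 0.196]
ft_force: [0.4, -0.8, -0.7]
width: 0.0574
finger_force: 12.0
```

```bash
python3 st.py
```

```text
14.75 [4.240e+00 4.000e-02 6.492e+01] [-0.11  0.04 -0.06] F_tr [-0.95 -0.49 -0.22] tau_tr [-0.049  0.343  0.054] 0.05742243830117957 11.999989449977875
```

Underside ≈62 mm, still free.

Emit:
step_arm([
  [0, 0, 0.0012, 0, 0, 0, 0],
  [0, 0, 0, 0, 0, 0, 0],
])

```text
clock: 15.0
ee_pos: [0.4488, -0.2112, 0.0935]
tool_rot: [-0.168, 0.737, 0.625, 0.196]
ft_force: [0.9, -0.4, -0.4]
width: 0.0574
finger_force: 12.0
```

Emit:
step_arm([
  [0, 0, 0.0012, 0, 0, 0, 0],
  [0, 0, 0, 0, 0, 0, 0],
])

```text
clock: 15.25
ee_pos: [0.4489, -0.2107, 0.0927]
tool_rot: [-0.168, 0.737, 0.625, 0.196]
ft_force: [-0.0, -0.4, 0.1]
width: 0.0578
finger_force: 12.0
```

Emit:
step_arm([
  [0, 0, 0.0012, 0, 0, 0, 0],
  [0, 0, 0, 0, 0, 0, 0],
])

```text
clock: 15.5
ee_pos: [0.449, -0.2105, 0.092]
tool_rot: [-0.168, 0.737, 0.625, 0.196]
ft_force: [-0.5, -0.6, 2.2]
width: 0.0576
finger_force: 12.0
```

```bash
python3 st.py
```

```text
15.5 [ 4.16e+00 -5.00e-02  6.23e+01] [-0.09  0.06 -0.05] F_tr [0.49 0.37 2.22] tau_tr [-0.013  0.273  0.058] 0.057571687492086895 12.000442743301392
```

Contact at TCP 62.3 mm (underside ≈59, as estimated). Now sliding toward the wires.

Emit:
step_arm([
  [-0.0015, 0, 0, 0, 0, 0, 0],
  [-0.0015, 0, 0, 0, 0, 0, 0],
  [0, 0, 0, 0, 0, 0, 0],
])

```text
clock: 15.88
ee_pos: [0.4487, -0.2125, 0.0908]
tool_rot: [-0.168, 0.737, 0.625, 0.197]
ft_force: [1.1, -0.5, 3.1]
width: 0.0575
finger_force: 12.0
```

```bash
python3 st.py
```

```text
15.875 [ 1.77 -0.07 62.2 ] [-0.09  0.04 -0.06] F_tr [ 1.3  -1.19  2.83] tau_tr [-0.135  0.064  0.029] 0.05746202933501585 12.000390887260437
```

Emit:
step_arm([
  [-0.0012, 0, 0, 0, 0, 0, 0],
  [0, 0, 0, 0, 0, 0, 0],
])

```text
clock: 16.12
ee_pos: [0.4486, -0.2133, 0.0902]
tool_rot: [-0.168, 0.737, 0.625, 0.197]
ft_force: [1.4, -0.6, 2.8]
width: 0.0573
finger_force: 12.0
```

```bash
python3 st.py
```

```text
16.125 [ 8.000e-01 -2.000e-02  6.216e+01] [-0.1   0.04 -0.06] F_tr [ 1.14 -1.44  2.61] tau_tr [-0.122  0.064  0.099] 0.05732471376513336 12.000259459018707
```

Emit:
step_arm([
  [-0.001, 0, 0, 0, 0, 0, 0],
  [0, 0, 0, 0, 0, 0, 0],
])

```text
clock: 16.38
ee_pos: [0.4484, -0.2137, 0.0899]
tool_rot: [-0.168, 0.737, 0.625, 0.197]
ft_force: [0.0, 0.9, 2.8]
width: 0.0576
finger_force: 12.0
```

```bash
python3 st.py
```

```text
16.375 [2.300e-01 2.000e-02 6.209e+01] [-0.11  0.02 -0.05] F_tr [2.14 0.13 2.  ] tau_tr [-0.136 -0.171  0.076] 0.057602973657563235 12.00015440583229
```

Emit:
step_arm([
  [-0.001, 0, 0, 0, 0, 0, 0],
  [0, 0, 0, 0, 0, 0, 0],
])

```text
clock: 16.62
ee_pos: [0.4484, -0.2139, 0.0898]
tool_rot: [-0.169, 0.737, 0.625, 0.197]
ft_force: [0.5, 2.7, 6.5]
width: 0.0573
finger_force: 12.0
```

```bash
python3 st.py
```

```text
16.625 [5.000e-02 7.000e-02 6.206e+01] [-0.12 -0.05 -0.05] F_tr [ 5.62 -0.05  4.32] tau_tr [-0.121 -0.672  0.095] 0.057299023657727 12.000159323215485
```

Seated against the wires (Fx 5.6 N). Easing slightly, then releasing and backing out.

Emit:
step_arm([
  [0.0007, 0, 0, 0, 0, 0, 0],
  [0, 0, 0, 0, 0, 0, 0.3],
  [0, 0, 0, 0, 0, 0, 0.4],
  [0, 0, 0, 0, 0, 0, 0.5],
  [0, 0, 0, 0, 0, 0, 0.6],
  [0, 0, 0, 0, 0, 0, 0.6],
])

```text
clock: 17.38
ee_pos: [0.4483, -0.2141, 0.0897]
tool_rot: [-0.168, 0.737, 0.625, 0.196]
ft_force: [0.5, -0.1, 0.3]
width: 0.0732
finger_force: 0.0
```

```bash
python3 st.py
```

```text
17.375 [-2.60e-01  4.00e-02  6.21e+01] [-0.11  0.05 -0.06] F_tr [ 0.09 -0.47  0.26] tau_tr [-0.056  0.328  0.074] 0.07319917248278371 0.0
```

Emit:
step_arm([
  [0, 0, -0.01, 0, 0, 0, 0.6],
  [0, 0, -0.02, 0, 0, 0, 0.6],
  [0, 0, -0.04, 0, 0, 0, 0.6],
  [0, 0, -0.05, 0, 0, 0, 0.6],
  [0, 0, -0.05, 0, 0, 0, 0.6],
  [0, 0, -0.03, 0, 0, 0, 0.6],
  [0, 0, 0, 0, 0, 0, 0.6],
  [0, 0, 0, 0, 0, 0, 0.6],
])

```text
clock: 18.38
ee_pos: [0.4353, -0.2925, 0.2278]
tool_rot: [-0.168, 0.737, 0.624, 0.196]
ft_force: [0.6, -0.4, -0.3]
width: 0.0732
finger_force: 0.0
```

```bash
python3 st.py
python3 - <<'E'
from fit import *
s=r.observe();c=r.calibration("wrist");im=r.get_image("wrist")
k=[(d["at"],d["confidence"]) for d in r.search_frame("keeper_weight","wrist")];print(k[:3])
f=lambda p:proj(c,F+B@np.array(p),True).round(1)
L=[.031*np.array([np.cos(t),np.sin(t),0]) for t in np.linspace(0,2*np.pi,24,endpoint=False)]
v=cv2.resize(im[:,:,::-1],(800,600),interpolation=cv2.INTER_CUBIC);g=lambda q:tuple(int(x) for x in (np.array(q)+.5)*1.5625)
for p in L: cv2.circle(v,g(f(p+[0,0,.0713])),1,(0,0,255),-1)
for y in(-.018,.018):cv2.circle(v,g(f(roll+[0,y,0])),3,(0,255,0),-1)
print("roll pred",f(roll));cv2.imwrite("pics/c2.png",v)
E
```

```text
18.375 [4.0000e-02 1.1000e-01 2.2148e+02] [-0.15 -0.   -0.08] F_tr [-0.42 -0.69 -0.07] tau_tr [-0.024  0.289 -0.01 ] 0.07316205684452641 0.0
[([249.7, 288.3], 0.62)]
roll pred [252.3 299. ]
```

View pics/c2.png

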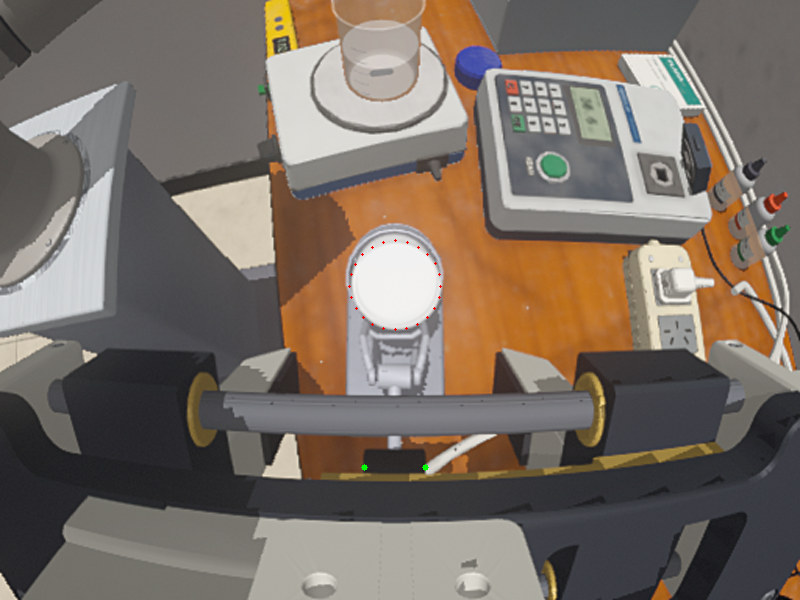

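The dish lies flat in the trough, exactly on the model circle (centre ~(396,285) in the view). The roll's green marks also match. Next: take the roll by its ends.

Emit:
step_arm([
  [-0.04, 0, 0, 0, 0, 0, 0.35],
  [-0.04, 0, 0, 0, 0, 0, 0.35],
  [-0.033, 0, 0, 0, 0, 0, 0.35],
  [0, 0, 0.03, 0, 0, 0, 0.35],
  [0, 0, 0.025, 0, 0, 0, 0.35],
  [0, 0, 0.02, 0, 0, 0, 0.35],
  [0, 0, 0.012, 0, 0, 0, 0.35],
  [0, 0, 0.0054, 0, 0, 0, 0.35],
  [0, 0, 0, 0, 0, 0, 0.35],
  [0, 0, 0, 0, 0, 0, 0.35],
])

```text
clock: 19.73
ee_pos: [0.4287, -0.3342, 0.1195]
tool_rot: [-0.167, 0.737, 0.625, 0.196]
ft_force: [-0.5, -0.8, -0.6]
width: 0.0617
finger_force: 0.0
```

```bash
python3 st.py
python3 - <<'E'
from fit import *
im=r.get_image("top");v=im[150:250,290:440,::-1];v=cv2.resize(v,None,fx=5,fy=5,interpolation=cv2.INTER_CUBIC)
q=(proj(T,F+B@roll)+.5-[290,150])*5;cv2.circle(v,tuple(int(x) for x in q),3,(0,255,0),-1)
a=cv2.resize(r.get_image("wrist")[200:384,130:390,::-1],(750,530))[:95];cv2.imwrite("pics/c3.png",np.vstack([v,a]))
E
```

```text
19.725 [-90.68  -0.22 148.8 ] [-0.07  0.08 -0.05] F_tr [-1.04  0.41 -0.08] tau_tr [-0.035  0.289  0.048] 0.061740892338983805 0.0
```

View pics/c3.png

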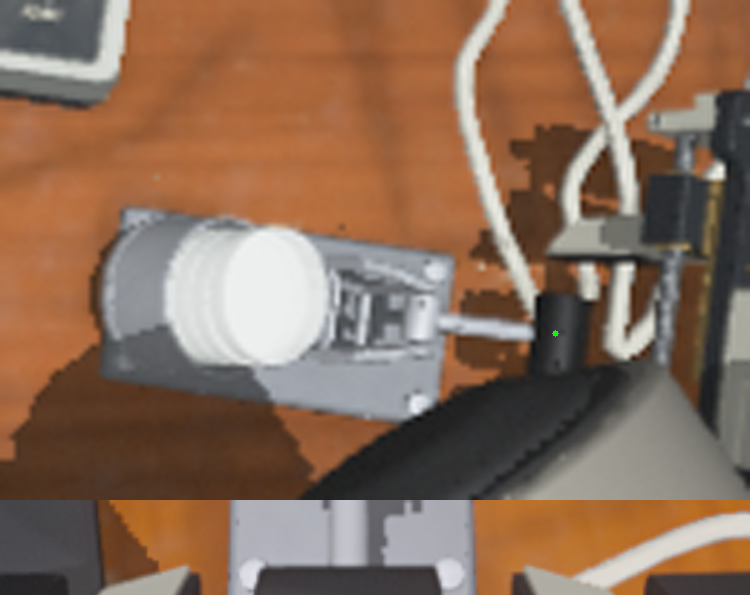

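The roll is centred between the fingers, with the tip level at its middle. Closing.

Emit:
step_arm([
  [0, 0, 0.0015, 0, 0, 0, 0],
  [0, 0, 0, 0, 0, 0, -0.4],
  [0, 0, 0, 0, 0, 0, -0.4],
  [0, 0, 0, 0, 0, 0, -0.4],
  [0, 0, 0, 0, 0, 0, -0.4],
  [0, 0, 0, 0, 0, 0, -0.4],
], newtons=10)

```text
clock: 20.58
ee_pos: [0.4278, -0.3332, 0.1181]
tool_rot: [-0.169, 0.737, 0.625, 0.196]
ft_force: [-5.7, -1.5, 2.3]
width: 0.0361
finger_force: 10.0
```

```bash
python3 st.py
python3 - <<'E'
import numpy as np
# arc waypoints in share units from 137deg, tool x=x_tr, tool z=-z_tr
A=[137,127,117,107,97,87,77,67,57,47,37,27,17,9]+[3,-3,-8,-13]
p=[58*np.array([np.cos(np.deg2rad(a)),np.sin(np.deg2rad(a))]) for a in A]
for i in range(1,len(A)): d=(p[i]-p[i-1])/800; print(A[i],d[0].round(4),(-d[1]).round(4))
# expected rest: dish top z 71.3(+ sag), roll r 12
zc=71.3+12-.4; print("rest angle",np.rad2deg(np.arcsin((zc-112)/58)))
E
```

```text
20.575 [-90.64   0.85 147.09] [-0.21  0.03 -0.08] F_tr [-0.91  5.39  3.17] tau_tr [0.806 0.362 0.055] 0.03611727718578504 9.987602904438972
127 0.0094 -0.0085
117 0.0107 -0.0067
107 0.0117 -0.0047
97 0.0124 -0.0026
87 0.0126 -0.0004
77 0.0125 0.0018
67 0.012 0.0039
57 0.0112 0.0059
47 0.01 0.0078
37 0.0085 0.0094
27 0.0067 0.0107
17 0.0047 0.0117
9 0.0023 0.0099
3 0.0008 0.0075
-3 0.0 0.0076
-8 -0.0006 0.0063
-13 -0.0012 0.0062
rest angle -30.11413375468585
```

Emit:
step_arm([
  [0, -0.0013, 0, 0, 0, 0, -0.4],
  [0.0094, 0, -0.0085, 0, 0, 0, -0.4],
  [0.0107, 0, -0.0067, 0, 0, 0, -0.4],
  [0.0117, 0, -0.0047, 0, 0, 0, -0.4],
  [0, 0, 0, 0, 0, 0, -0.4],
])

```text
clock: 21.2
ee_pos: [0.43, -0.3186, 0.1456]
tool_rot: [-0.168, 0.737, 0.625, 0.196]
ft_force: [-4.8, -1.8, 0.6]
width: 0.0357
finger_force: 10.0
```

```bash
python3 st.py
```

```text
21.2 [-64.16   1.04 163.56] [-0.12  0.09  0.  ] F_tr [-1.89  4.48  1.8 ] tau_tr [0.768 0.529 0.073] 0.03567376113966891 9.99312624335289
```

Emit:
step_arm([
  [0, -0.0013, 0, 0, 0, 0, -0.4],
  [0.0124, 0, -0.0026, 0, 0, 0, -0.4],
  [0.0126, 0, -0.0004, 0, 0, 0, -0.4],
  [0.0125, 0, 0.0018, 0, 0, 0, -0.4],
  [0, 0, 0, 0, 0, 0, -0.4],
])

```text
clock: 21.82
ee_pos: [0.4339, -0.2928, 0.1613]
tool_rot: [-0.168, 0.737, 0.625, 0.197]
ft_force: [-0.9, -1.1, 6.0]
width: 0.0358
finger_force: 10.0
```

```bash
python3 st.py
```

```text
21.825 [-33.68   1.45 164.16] [-0.06  0.02  0.03] F_tr [1.96 0.7  5.85] tau_tr [-0.127  0.008 -0.034] 0.03583740332630674 9.989554435014725
```

Emit:
step_arm([
  [0.0122, 0, 0.0031, 0, 0, 0, -0.4],
  [0.0112, 0, 0.0059, 0, 0, 0, -0.4],
  [0.01, 0, 0.0078, 0, 0, 0, -0.4],
  [0.0085, 0, 0.0094, 0, 0, 0, -0.4],
  [0, 0, 0, 0, 0, 0, -0.4],
])

```text
clock: 22.45
ee_pos: [0.44, -0.2538, 0.1586]
tool_rot: [-0.168, 0.737, 0.625, 0.197]
ft_force: [4.2, 0.1, 0.8]
width: 0.0359
finger_force: 10.0
```

```bash
python3 st.py
```

```text
22.45 [ -0.81   1.78 142.07] [-0.13 -0.01 -0.02] F_tr [ 1.13 -4.15  0.3 ] tau_tr [-0.747  0.131  0.072] 0.03594435983175656 9.992955923080444
```

Emit:
step_arm([
  [0, 0.001, 0, 0, 0, 0, -0.4],
  [0.0067, 0, 0.0107, 0, 0, 0, -0.4],
  [0.0047, 0, 0.0117, 0, 0, 0, -0.4],
  [0.0023, 0, 0.0099, 0, 0, 0, -0.4],
  [0.0008, 0, 0.0075, 0, 0, 0, -0.4],
  [0, 0, 0, 0, 0, 0, -0.4],
])

```text
clock: 23.2
ee_pos: [0.4443, -0.2288, 0.1366]
tool_rot: [-0.169, 0.737, 0.625, 0.196]
ft_force: [-1.3, 3.1, 0.3]
width: 0.0363
finger_force: 10.0
```

```bash
python3 st.py
python3 - <<'E'
import numpy as np
A=[3,-3,-8,-13,-17,-21,-24,-27,-29,-31,-33]
p=[58*np.array([np.cos(np.deg2rad(a)),np.sin(np.deg2rad(a))]) for a in A]
for i in range(1,len(A)): d=(p[i]-p[i-1])/800; print(A[i],d[0].round(4),(-d[1]).round(4),"tcp",-48+p[i][0].round(1),108+p[i][1].round(1))
E
```

```text
23.2 [ 10.18   1.65 110.33] [-0.19 -0.01 -0.07] F_tr [ 2.63  1.75 -1.13] tau_tr [ 0.134 -0.15  -0.031] 0.03629585744050778 9.983150660991669
-3 0.0 0.0076 tcp 9.899999999999999 105.0
-8 -0.0006 0.0063 tcp 9.399999999999999 99.9
-13 -0.0012 0.0062 tcp 8.5 95.0
-17 -0.0013 0.0049 tcp 7.5 91.0
-21 -0.0016 0.0048 tcp 6.100000000000001 87.2
-24 -0.0015 0.0035 tcp 5.0 84.4
-27 -0.0016 0.0034 tcp 3.700000000000003 81.7
-29 -0.0012 0.0022 tcp 2.700000000000003 79.9
-31 -0.0013 0.0022 tcp 1.7000000000000028 78.1
-33 -0.0013 0.0021 tcp 0.6000000000000014 76.4
```

Emit:
step_arm([
  [0, 0, 0.0076, 0, 0, 0, -0.4],
  [-0.0006, 0, 0.0063, 0, 0, 0, -0.4],
  [-0.0012, 0, 0.0062, 0, 0, 0, -0.4],
  [-0.0013, 0, 0.0049, 0, 0, 0, -0.4],
  [-0.0016, 0, 0.0048, 0, 0, 0, -0.4],
  [0, 0, 0, 0, 0, 0, -0.4],
])

```text
clock: 23.95
ee_pos: [0.4457, -0.2206, 0.1141]
tool_rot: [-0.169, 0.737, 0.625, 0.196]
ft_force: [-4.0, 4.0, -0.7]
width: 0.0355
finger_force: 10.0
```

```bash
python3 st.py
```

```text
23.95 [ 6.14  1.6  86.68] [-0.16  0.01 -0.08] F_tr [ 2.46  4.61 -2.22] tau_tr [ 0.545 -0.103 -0.102] 0.03551490701655113 9.981173425912857
```

Emit:
step_arm([
  [-0.0015, 0, 0.0035, 0, 0, 0, -0.4],
  [-0.0016, 0, 0.0034, 0, 0, 0, -0.4],
  [0, 0, 0, 0, 0, 0, -0.4],
])

```text
clock: 24.32
ee_pos: [0.4458, -0.22, 0.1084]
tool_rot: [-0.168, 0.737, 0.625, 0.196]
ft_force: [-3.4, 4.1, -1.1]
width: 0.0363
finger_force: 10.0
```

```bash
python3 st.py
```

```text
24.325 [ 3.74  1.6  81.4 ] [-0.16  0.02 -0.07] F_tr [ 2.5   4.05 -2.68] tau_tr [ 0.561 -0.137 -0.103] 0.036329006624239144 9.981480091810226
```

Emit:
step_arm([
  [-0.0006, -0.0007, 0.0012, 0, 0, 0, -0.4],
  [0, 0, 0, 0, 0, 0, -0.4],
])

```text
clock: 24.58
ee_pos: [0.4457, -0.22, 0.1076]
tool_rot: [-0.168, 0.737, 0.625, 0.197]
ft_force: [-0.3, 5.4, -0.9]
width: 0.0357
finger_force: 10.0
```

```bash
python3 st.py
```

```text
24.575 [ 3.36  1.66 80.7 ] [-0.09  0.03 -0.05] F_tr [ 4.15  1.23 -3.42] tau_tr [ 0.244 -0.222 -0.033] 0.035731878692544364 9.982424676418304
```

Emit:
step_arm([
  [-0.0006, 0, 0.0011, 0, 0, 0, -0.4],
  [0, 0, 0, 0, 0, 0, -0.4],
])

```text
clock: 24.82
ee_pos: [0.4457, -0.22, 0.1066]
tool_rot: [-0.168, 0.737, 0.625, 0.197]
ft_force: [-0.9, 4.5, -1.1]
width: 0.036
finger_force: 10.0
```

```bash
python3 st.py
```

```text
24.825 [ 2.89  1.69 79.9 ] [-0.09  0.04 -0.05] F_tr [ 3.2   1.68 -3.12] tau_tr [ 0.142 -0.324 -0.02 ] 0.036033155292024215 9.982696026563644
```

Emit:
step_arm([
  [-0.0006, 0, 0.001, 0, 0, 0, -0.4],
  [0, 0, 0, 0, 0, 0, -0.4],
])

```text
clock: 25.08
ee_pos: [0.4457, -0.22, 0.106]
tool_rot: [-0.168, 0.737, 0.625, 0.197]
ft_force: [-1.6, 4.7, 3.5]
width: 0.0364
finger_force: 10.0
```

```bash
python3 st.py
```

```text
25.075 [ 2.6   1.69 79.38] [-0.08  0.02 -0.04] F_tr [5.55 2.33 0.87] tau_tr [ 0.317 -0.639 -0.044] 0.0363641589025102 9.982356280088425
```

The keeper touches the dish at the predicted height. Easing and letting go.

Emit:
step_arm([
  [0.0006, 0, 0.0004, 0, 0, 0, -0.4],
  [0, 0, 0, 0, 0, 0, -0.4],
])

```text
clock: 25.32
ee_pos: [0.4458, -0.2199, 0.106]
tool_rot: [-0.167, 0.737, 0.625, 0.196]
ft_force: [-2.1, 2.4, 6.1]
width: 0.036
finger_force: 10.0
```

```bash
python3 st.py
```

```text
25.325 [ 2.58  1.65 79.3 ] [-0.06  0.09 -0.04] F_tr [4.81 2.46 4.28] tau_tr [ 0.406 -0.368 -0.029] 0.035959233616636194 9.9836066365242
```

Emit:
step_arm([
  [0, 0, 0, 0, 0, 0, -0.15],
  [0, 0, 0, 0, 0, 0, 0],
  [0, 0, 0, 0, 0, 0, 0.2],
  [0, 0, 0, 0, 0, 0, 0.2],
  [0, 0, 0, 0, 0, 0, 0.2],
  [0, 0, -0.01, 0, 0, 0, 0.2],
  [0, 0, -0.03, 0, 0, 0, 0.2],
  [0, 0, -0.05, 0, 0, 0, 0.2],
  [0, 0, -0.05, 0, 0, 0, 0.2],
  [0, 0, -0.05, 0, 0, 0, 0.2],
  [0, 0, 0, 0, 0, 0, 0.2],
  [0, 0, 0, 0, 0, 0, 0.2],
])

```text
clock: 26.82
ee_pos: [0.4332, -0.294, 0.2368]
tool_rot: [-0.168, 0.737, 0.624, 0.196]
ft_force: [0.3, 0.1, -0.5]
width: 0.0551
finger_force: 0.0
```

```bash
python3 st.py
python3 - <<'E'
from fit import *
c=r.calibration("wrist");a=r.get_image("wrist")[110:260,160:360,::-1];t=r.get_image("top")[170:250,300:440,::-1]
a=cv2.resize(a,(400,300),interpolation=cv2.INTER_CUBIC);t=cv2.resize(t,(525,300),interpolation=cv2.INTER_CUBIC)
cv2.imwrite("pics/c4.png",np.vstack([cv2.copyMakeBorder(a,0,0,0,125,0),t]))
E
```

```text
26.825 [  2.95   1.89 230.17] [-0.14  0.01 -0.08] F_tr [-0.19 -0.24 -0.52] tau_tr [-0.016  0.272  0.047] 0.05509942468742513 0.0
```

View pics/c4.png

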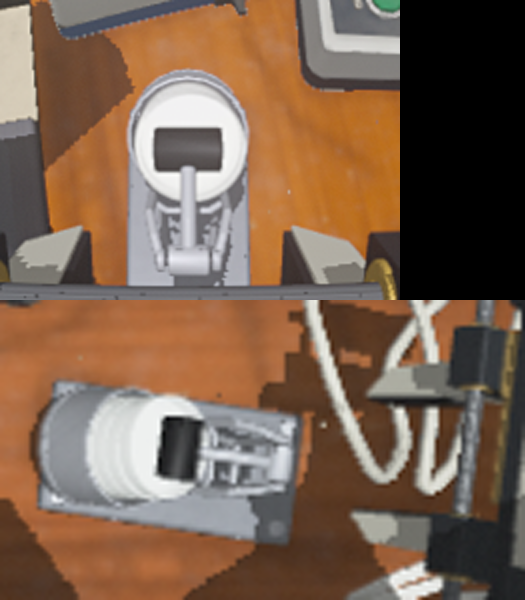

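The keeper roll lies on the dish (wrist crop ~(188,150)), the dish is seated in the trough and the hand is clear.

```bash
python3 -c "
from workcell import r
print(r.sign_off())"
```

```text
the job is handed in; nothing more can be done
None
```

The covered dish lies flat on the pile against the wires, the keeper arm rests on it, the gripper has let go of both, and the job is handed in at about 27 s on the robot's clock; no verdict came back.

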